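# Shut and latch the loaded counting well

### The job

Two open counting wells stand on the bench, and only one holds a filter disc. With the fingertips, push the blue shutter of that well fully home over the disc, and only then swing its red latch round behind the shutter until it meets its stop. Just push - do not pinch the latch or lift anything - and leave the empty well and everything else as they are.

Things in the scene. Friction and masses are not known exactly. Their poses are not given: they have to be found in the camera images.
- well_a: LOADED well: the disc lies in it; it may stand left or right. Grey block fixed to the bench. Origin on the bench (z 0); x along the slide toward the end stop, away from the robot; y left. Spans x -90..90, y -78..56 mm, top 40 mm high. Round well 60 mm wide, 12 mm deep, at x 39, y 0. Aluminium rails: rear (y +-44..54, x -2..89) 71 mm high, front 46 mm.
- well_a_shutter (a joint): slide of the blue shutter on the loaded well: 0 = fully home on its stop, covering the well; up to 0.076 m open toward the block's -x. Starts 0.055..0.076. Slab 92 (x) x 90 (y) mm, 41 to 65 mm above the bench, too wide to grip; its -x face is at block x = -6 mm minus this value. Friction about 4 N plus 12 N per m/s; stays where left.
- well_a_latch (a joint): angle of the red latch on the loaded well: 0 = locked on its stop, arm along the block's +y behind the shutter; grows counter-clockwise from above to 1.9 rad; at 1.57 the arm points to the block's -x. Starts 1.4..1.75. Arm 18 mm wide, reaches 56 mm from the pivot, 48 to 64 mm above the bench; hub 20 mm wide, top 72 mm. Hinge friction 0.08 N m; stays where left.
- well_a_push (a point): centre of the black rubber face of the shutter on the loaded well, 84 mm wide and 20 mm high, 53 mm above the bench, facing the block's -x; it is pushed toward +x. Axes as the block's.
- well_a_pivot (a point): point on the pivot axis of the latch on the loaded well, 56 mm above the bench; on the block at x -16, y -66 mm. Its own y points along the arm, z up.
- well_a_arm (a point): point on the middle line of the latch arm on the loaded well, 36 mm from the pivot, 56 mm above the bench. Its own y points along the arm; the closing push is against the arm's -x side, toward its own +x.
- well_b: EMPTY well, same build, to be left as it is. Grey block fixed to the bench. Origin on the bench (z 0); x along the slide toward the end stop, away from the robot; y left. Spans x -90..90, y -78..56 mm, top 40 mm high. Round well 60 mm wide, 12 mm deep, at x 39, y 0. Aluminium rails: rear (y +-44..54, x -2..89) 71 mm high, front 46 mm.
- well_b_shutter (a joint): slide of the blue shutter on the empty well: 0 = fully home on its stop, covering the well; up to 0.076 m open toward the block's -x. Starts 0.055..0.076. Slab 92 (x) x 90 (y) mm, 41 to 65 mm above the bench, too wide to grip; its -x face is at block x = -6 mm minus this value. Friction about 4 N plus 12 N per m/s; stays where left.
- well_b_latch (a joint): angle of the red latch on the empty well: 0 = locked on its stop, arm along the block's +y behind the shutter; grows counter-clockwise from above to 1.9 rad; at 1.57 the arm points to the block's -x. Starts 1.4..1.75. Arm 18 mm wide, reaches 56 mm from the pivot, 48 to 64 mm above the bench; hub 20 mm wide, top 72 mm. Hinge friction 0.08 N m; stays where left.
- well_b_push (a point): centre of the black rubber face of the shutter on the empty well, 84 mm wide and 20 mm high, 53 mm above the bench, facing the block's -x; it is pushed toward +x. Axes as the block's.
- well_b_pivot (a point): point on the pivot axis of the latch on the empty well, 56 mm above the bench; on the block at x -16, y -66 mm. Its own y points along the arm, z up.
- well_b_arm (a point): point on the middle line of the latch arm on the empty well, 36 mm from the pivot, 56 mm above the bench. Its own y points along the arm; the closing push is against the arm's -x side, toward its own +x.
- sample_disc: brownish filter disc, 52 mm wide, 7 mm high, loose on the floor of the loaded well (28 mm above the bench); origin under its centre
- vial_yellow: capped yellow vial, 24 mm wide, 55 mm high, standing loose in front; origin under its centre
- vial_red: amber vial with red cap, 24 mm wide, 55 mm high, standing loose in front on the right; origin under its centre
- filter_press: green hand lever press, fixed, not part of the work but tall (302 mm) and in the way to the left of the wells: base 170 x 100 mm (own x -50..120), its lever ends in a black knob 272 to 302 mm high at own x -120..-87, y 0, reaching out toward the robot. Go round in front of it. Origin on the bench, x away from the robot.
- jar: white jar with blue lid, 59 mm wide, 70 mm high, loose behind the wells; origin under its centre
- pen_blue: blue marker pen, 140 mm long, 14 mm thick, lying loose near the front edge; origin under its centre

How it is judged:
By the outcome, as a careful person would: the job done as asked, in the order asked, and still so for the second after the job is handed in, with the robot touching nothing.
It also fails if it takes over 48 s, if anything falls off the work surface, if the arm or the gripper's body presses on something with over 40 N, if the wrist force passes 120 N, or if a joint passes its speed limit or range.

### The arm

A 6-joint arm with a two-finger parallel gripper is mounted at the origin on a cart in front of the work surface, level with it; the furniture and walls round the work are solid. World frame = base frame: x ahead of the robot, y to its left, z up, the work surface at z = 0. Lengths are in mm, angles in degrees, forces in N, time in s.
With the tool pointing down it reaches from about 300 to 850 mm from the base axis. Payload 4.2 kg.
Tool frame: the origin (TCP) lies between the finger pads; the fingertips stand 14 mm ahead of it and the grasp point (between the pads) lies 5 mm behind it; z points along the fingers, y is the line along which they close (so a half turn about z gives the same grasp; the last joint's range is limited). The gripper opens to 91 mm and grips with 3 to 60 N. Pads are 32 mm wide; open, the fingers measure 118 mm over their backs; the gripper's body (76 mm by 178 mm) begins 60 mm behind the grasp point.
Start: joints at [-65.432, 18.312, 89.639, -0, 72.044, -1.146], TCP at [249.489, -518.071, 227.976] pointing down, gripper open.
Joint ranges: [-177.97, 177.97], [-48.28, 115.42], [12.27, 149.76], [-77.06, 257.06], [2.81, 150.46], [-146.56, 146.56]. Speed limits (degrees/s): [147.25, 147.25, 180, 180, 180, 180].

### API

Orientations are given as [roll, pitch, yaw] about the fixed x, y, z axes, in that order (R = Rz(yaw) Ry(pitch) Rx(roll)).
In Python, from workcell import * gives the robot as it stands. The module is installed in compiled form; this text tells all that it offers.
- The arm moves only by the tool send_rows, never from a script. Its argument "deltas" is a list of rows, each a list of 2 entries, a list of its own where there are three numbers: the shift along the tool's x, y, z normalised to -1 to 1, where 1 is 0.5 m, then the turn, a rotation vector about the tool's x, y, z normalised to -1 to 1, where 1 is 0.5 rad. A call has 1 to 10 rows; each row shifts and turns the commanded pose from where the row before left it, along the tool's axes as they then stand; what a row does not reach is not made up. A row lasts 1/10 s, in which the tool goes at most 50 mm and 8.59 degrees, less where a joint would pass 70% of its speed; a pose out of reach is approached as far as the arm can. A call with a number of a shift or a turn outside -1 to 1 is refused whole. A call with a gripper value outside its range is refused whole. "grip" is the closure, from 0 (fully open) to 1 (shut), set as the call begins (left out, the last holds). The fingers move at their own pace and stop on an object; "grip_force" is the grip in N (left out, the last holds). Time passes only in rows, so rows that do not move let the fingers close. It gives the time, the measured TCP pose, the force, the opening and the grip force at its end, in the units of the state.
- state(): the state, without advancing time (a new reading comes with each control period).
- grab_frame(name): name is "side" or "top" or "wrist"; returns the picture (420x560x3 uint8, red, green, blue); there is no depth.
- calibration(name): a dict with "mtx" (3x3 intrinsics, pixels), "R" (3x3) and "t" (3): a world point X has camera coordinates R X + t. Camera axes: x right, y down, z forward; pixel columns grow to the right and rows downward; lengths in mm; the calibration is good to about 2 mm. A picture is of the moment at which its call begins: read the wrist's pose just before it. calibration takes no time and is no camera call; for the wrist camera it gives the pose at the moment of the call.
- job_done(): hands the job in; it is judged then, once.
Trained networks look in the newest picture that a camera, given by its name, has taken for a name from the list of things; names that differ only in an ending like _2 or _b are one class to them, and where a whole thing is asked for, a point or a joint stands for the part that bears it (a point fixed in the world has none). Each returns a list of dicts, best first, with "p" (0 to 1); they miss things now and then, are a little off and sometimes report something else, mostly with a low value. They report only what shows in the picture. A call takes as long as a camera call.
- trace(camera, label): "pixels" (420x560 bool, what is visible of it) and "bbox" ([left, top, width, height] in pixels, round what is visible of it).
The state is a dict: "time_s": time; "qpos": joint angles; "qvel": joint speeds; "effort": joint torques, N m; "ee_pos": TCP position; "ee_rot": TCP orientation; "force": force on the tool from outside, world axes, zero at the start; "torque": the same for the moment, N m; "gripper_width": finger opening in mm; "gripper_force": force on a finger pad.
Only numpy, scipy, OpenCV 4.12 (cv2) and the standard library are available. Lean on these libraries where they do the work, as an engineer would, in place of code of your own. Each camera call takes 0.05 s, during which the arm holds its last target. There are 200 camera calls.

## Working session

There is one attempt and no reset: what is moved stays moved. The work goes in short steps, Python scripts to look and compute and a tool call to move; the robot and the scene stay as the last step left them, time stands still between calls to the robot, and variables do not carry over. Pictures are saved under pics/ and viewed, at most 10 in all, crops included, and the job is handed in when it is done.

Besides the shell and the picture viewer there is one more tool, called after ">>>" as name(argument=value, ...), one argument or row to a line, values as JSON. send_rows: Moves the arm, as the interface text tells. Scaled input: -1 to 1 covers 0.5 m each way for a shift and 0.5 rad each way for a turn. Its arguments: {"type":"object","properties":{"deltas":{"type":"array","items":{"type":"array"}},"grip":{"type":"number"},"grip_force":{"type":"number"}},"required":["deltas"]}

```bash
mkdir -p pics; python3 - <<'E'
from workcell import *
import cv2,numpy as np
s=state();print(s)
for n in("top","side"):
    f=grab_frame(n);cv2.imwrite(f"pics/{n}0.png",f[:,:,::-1])
    c=calibration(n);print(n,c)
    for l in ["well_a","well_a_shutter","well_a_latch","sample_disc","filter_press"]:
        for d in trace(n,l):
            m=d["pixels"];ys,xs=np.nonzero(m)
            print(n,l,round(d["p"],2),d["bbox"],xs.mean().round(1),ys.mean().round(1),m.sum())
E
```

```text
{'time_s': 0.0, 'qpos': array([-6.54322183e+01,  1.83519336e+01,  8.97065598e+01, -2.28335418e-03,
        7.20410825e+01, -1.14803837e+00]), 'qvel': array([-0.0204318 ,  0.00134512, -0.04535616, -0.09247389, -0.0105172 ,
        0.00342044]), 'effort': array([-2.90194039e-03, -4.12464094e+01, -2.31975406e+01,  7.25193252e-02,
        4.56491055e-02, -1.44087958e-04]), 'ee_pos': array([ 249.27328553, -517.63971895,  227.11626171]), 'ee_rot': array([-1.79900401e+02,  1.75370263e-04,  2.57165262e+01]), 'force': array([0.93145688, 0.08134172, 0.30054604]), 'torque': array([-0.03582956,  0.04051582, -0.02269314]), 'gripper_force': 0.0, 'gripper_width': 91.20196022703598}
top {'mtx': array([[463.31729034,   0.        , 289.64461426],
       [  0.        , 463.31729034, 204.14373507],
       [  0.        ,   0.        ,   1.        ]]), 'R': array([[-3.62182109e-04, -9.99991841e-01,  4.02334824e-03],
       [-9.99494982e-01,  2.34154434e-04, -3.17761898e-02],
       [ 3.17749885e-02, -4.03282514e-03, -9.99486912e-01]]), 't': array([ -83.35468255,  562.74694998, 1065.60230613])}
top well_a 
[... 486 characters left out ...]
[  0.        ,   0.        ,   1.        ]]), 'R': array([[ 0.99360748, -0.11173428,  0.01611267],
       [-0.04275489, -0.5045531 , -0.86232139],
       [ 0.10448055,  0.8561201 , -0.50610492]]), 't': array([-600.68394845,   55.14588611, 1178.68174616])}
side well_a 0.65 [215.9, 185.4, 71.8, 47.2] 254.1 208.5 2571
side well_a 0.63 [236.6, 239.7, 84.8, 65.7] 276.1 274.7 4470
side well_a 0.18 [244.8, 275.1, 29.2, 11.4] 259.6 280.3 301
side well_a_shutter 0.94 [241.1, 248.7, 45.9, 25.6] 262.7 260.8 1026
side well_a_latch 0.81 [244.8, 274.1, 32.8, 11.6] 260.0 280.4 327
side sample_disc 0.53 [287.2, 264.0, 11.2, 3.6] 290.8 264.4 64
side filter_press 0.58 [187.6, 295.6, 9.8, 25.6] 190.8 310.6 292
```

```bash
python3 - <<'E'
import cv2
f=cv2.imread("pics/top0.png");cv2.imwrite("pics/top_crop.png",cv2.resize(f[130:330,160:440],None,fx=2.85,fy=2.85,interpolation=cv2.INTER_CUBIC))
E
```

```text
(no output)
```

View pics/top_crop.png

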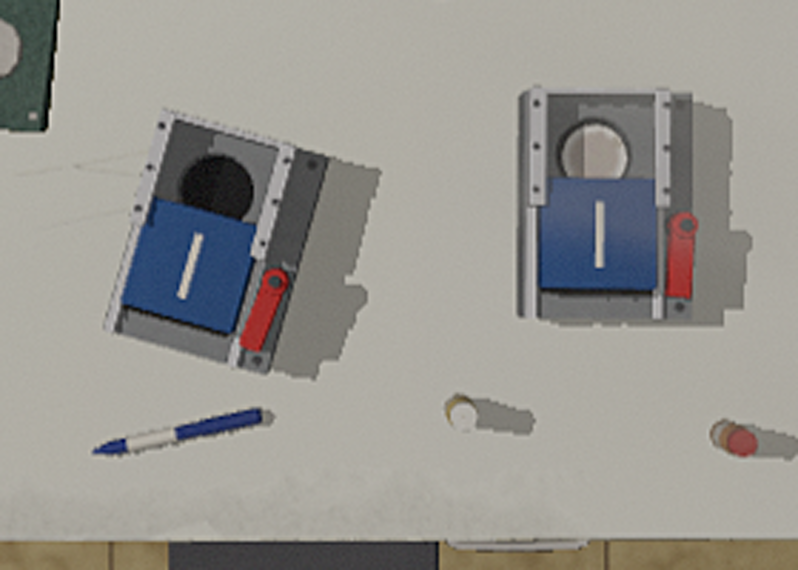

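View pics/side0.png

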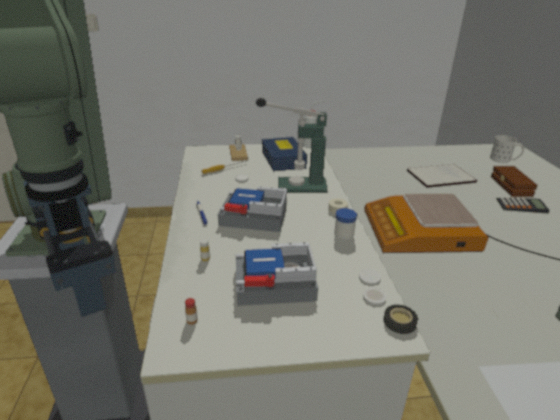

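View pics/top0.png

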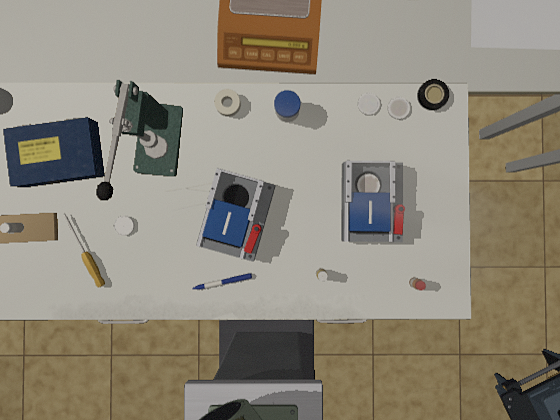

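The disc (brownish) is in the right-hand well at about (368,184); the left well at about (235,195) is dark and empty. The right shutter is at about (369,213) and its latch runs from pivot (400,208) down to (398,234). Both vials stand in front, at about (322,275) and (418,284).

```bash
cat > h.py <<'E'
from workcell import *
import cv2,numpy as np
def unproj(c,uv,z):
    uv=np.atleast_2d(uv).astype(float);K,R,t=c["mtx"],np.array(c["R"]),np.array(c["t"]).ravel()
    d=np.c_[uv,np.ones(len(uv))]@np.linalg.inv(K).T@R; C=-R.T@t
    return C+d*((z-C[2])/d[:,2])[:,None]
def biggest(m):
    n,l,s,c=cv2.connectedComponentsWithStats(m.astype(np.uint8))
    return l==1+np.argmax(s[1:,4])
def rect(c,m,z):
    ct=max(cv2.findContours(m.astype(np.uint8),cv2.RETR_EXTERNAL,cv2.CHAIN_APPROX_NONE)[0],key=cv2.contourArea)[:,0]
    return cv2.minAreaRect(unproj(c,ct,z)[:,:2].astype(np.float32))
def meas(c,f,box):
    x0,y0,x1,y1=box;r,g,b=[f[...,i].astype(int) for i in range(3)]
    B=np.zeros(f.shape[:2],bool);B[y0:y1,x0:x1]=1
    blue=biggest(B&(b>r+40)&(b>80));red=biggest(B&(r>g+60)&(r>90))
    print("blue",rect(c,blue,65),"red",rect(c,red,64))
    return blue,red
E
python3 - <<'E'
from h import *
c=calibration("top");f=cv2.imread("pics/top0.png")[:,:,::-1]
print("cam",-np.array(c["R"]).T@c["t"])
meas(c,f,(330,150,415,245))
fu=lambda u,v:(160+u/2.85,130+v/2.85)
print("rails71 tops",unproj(c,[fu(539,86),fu(539,203),fu(663,88),fu(663,205)],71))
print("hub",unproj(c,[fu(682,224)],72)); print("well rim",unproj(c,[fu(594,154)],40))
d=trace("top","vial_yellow")
for l in["vial_yellow","vial_red"]:
    for d in trace("top",l)[:1]:
        b=d["bbox"];print(l,d["p"],unproj(c,[(b[0]+b[2]/2,b[1]+b[3]/2)],40))
E
```

```text
cam [ 528.57306207  -79.18838436 1083.27287674]
blue ((534.9454956054688, -258.8330993652344), (85.8822021484375, 65.71794128417969), 89.58848571777344) red ((527.7557983398438, -322.9734802246094), (20.024538040161133, 63.76018524169922), 84.55933380126953)
rails71 tops [[ 657.2264307  -213.78677389   71.        ]
 [ 567.1053691  -213.38630998   71.        ]
 [ 655.69527444 -309.30748517   71.        ]
 [ 565.54877207 -308.63752502   71.        ]]
hub [[ 550.93146688 -322.88377514   72.        ]]
well rim [[ 607.11785524 -261.25847722   40.        ]]
vial_red 0.52 [[ 387.36914977 -368.60073265   40.        ]]
```

>>> send_rows(
  deltas=[
    [[0, 0, 0], [0, 0, 0.3]],
    [[0, 0, 0], [0, 0, 0.3]],
    [[0, 0, 0], [0, 0, 0.3]],
    [[0.056, -0.0734, 0], [0, 0, 0]],
    [[0.056, -0.0734, 0], [0, 0, 0]],
    [[0.056, -0.0734, 0], [0, 0, 0]],
    [[0.056, -0.0734, 0], [0, 0, 0]],
    [[0.056, -0.0734, 0], [0, 0, 0]],
    [[0.056, -0.0734, 0], [0, 0, 0]],
    [[0.056, -0.0734, 0], [0, 0, 0]],
  ],
  grip=1,
)

```text
time_s: 1.75
ee_pos: [446.7, -259.8, 228.2]
ee_rot: [180.0, -0.0, -0.1]
force: [0.5, -0.3, -0.1]
gripper_width: 14.2
gripper_force: 0.0
```

```bash
python3 - <<'E'
from h import *
s=state();print(s["time_s"],s["ee_pos"],s["ee_rot"],s["gripper_width"],s["force"])
c=calibration("wrist");f=grab_frame("wrist");cv2.imwrite("pics/w0.png",f[:,:,::-1]);np.savez("w0.npz",**c)
print(c)
E
```

```text
1.75 [ 446.69364774 -259.82183454  228.20962092] [ 1.79972816e+02 -3.20647381e-02 -7.68319060e-02] 14.154032798525618 [ 0.49005929 -0.34773153 -0.14713177]
{'mtx': array([[311.39459585,   0.        , 279.07804294],
       [  0.        , 311.39459585, 206.14966293],
       [  0.        ,   0.        ,   1.        ]]), 'R': array([[-2.58703826e-03, -9.99996623e-01,  2.48775327e-04],
       [-9.68419907e-01,  2.56737061e-03,  2.49311638e-01],
       [-2.49311434e-01,  4.04059767e-04, -9.68423278e-01]]), 't': array([-258.00762116,  405.36101616,  502.99928848])}
```

View pics/w0.png

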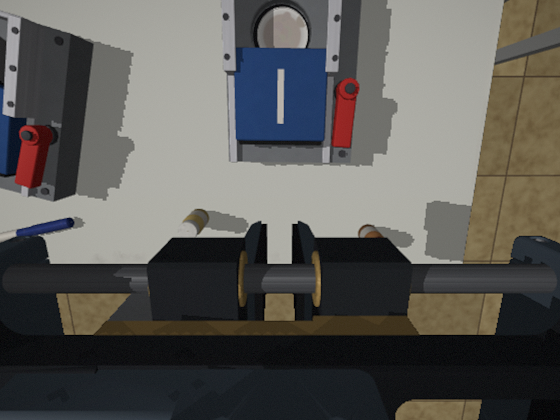

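The wrist view shows the disc in this well at (283,27), the blue shutter at columns 236–326 and rows 47–141, and the red latch from its hub at (348,88) to its tip at (343,147).

```bash
python3 - <<'E'
from h import *
c=dict(np.load("w0.npz"));f=cv2.imread("pics/w0.png")[:,:,::-1]
r,g,b=[f[...,i].astype(int) for i in range(3)]
B=np.zeros(f.shape[:2],bool);B[30:160,215:370]=1
blue=biggest(B&(b>r+25)&(b>g+15)&(b>60));red=biggest(B&(r>g+60)&(r>90))
print("blue",rect(c,blue,65));print("red",rect(c,red,64))
print("shutter corners z65",unproj(c,[(237,48),(326,48),(236,141),(324,141)],65)[:,:2])
print("hub72",unproj(c,[(348,88)],72),"tip64",unproj(c,[(343,147)],64))
print("front edge z40",unproj(c,[(231,162),(328,163),(360,165)],40)[:,:2])
print("rail ends71",unproj(c,[(228,70),(334,70)],71)[:,:2])
for u in (233,327): print(unproj(c,[(u,150)],46)[:,:2])
E
```

```text
blue ((546.1861572265625, -260.25201416015625), (89.12934112548828, 85.72299194335938), 89.31006622314453)
red ((529.4276123046875, -324.6971130371094), (20.717159271240234, 65.5255126953125), 86.65119934082031)
shutter corners z65 [[ 588.51607871 -219.88996965]
 [ 588.30386704 -303.70354364]
 [ 502.71509217 -215.76682408]
 [ 502.48404569 -304.68453474]]
hub72 [[ 552.03466673 -324.82577603   72.        ]] tip64 [[ 496.39981286 -324.376502     64.        ]]
front edge z40 [[ 478.81224893 -206.00048363]
 [ 477.42717791 -313.45233094]
 [ 475.12048763 -349.05666352]]
rail ends71 [[ 568.33935529 -211.48841179]
 [ 568.08579363 -311.04750907]]
[[ 492.35723502 -209.60834818]]
[[ 492.09326964 -310.92374903]]
```

>>> send_rows(
  deltas=[
    [[0.002, 0, 0.066], [0, 0, 0]],
    [[0.002, 0, 0.066], [0, 0, 0]],
    [[0.002, 0, 0.066], [0, 0, 0]],
    [[0.002, 0, 0.066], [0, 0, 0]],
    [[0.002, 0, 0.066], [0, 0, 0]],
    [[0, 0, 0], [0, 0, 0]],
    [[0.02, 0, 0], [0, 0, 0]],
    [[0.02, 0, 0], [0, 0, 0]],
    [[0.02, 0, 0], [0, 0, 0]],
    [[0.02, 0, 0], [0, 0, 0]],
  ],
)

```text
time_s: 2.8
ee_pos: [491.2, -261.9, 64.3]
ee_rot: [179.9, 0.0, -0.0]
force: [-5.5, -2.0, 3.5]
gripper_width: 0.2
gripper_force: 2.6
```

>>> send_rows(
  deltas=[
    [[0.02, -0.001, 0], [0, 0, 0]],
    [[0.02, -0.001, 0], [0, 0, 0]],
    [[0.02, 0, 0], [0, 0, 0]],
    [[0.02, 0, 0], [0, 0, 0]],
    [[0.008, 0, 0], [0, 0, 0]],
    [[0, 0, 0], [0, 0, 0]],
  ],
)

```text
time_s: 3.4
ee_pos: [535.9, -260.7, 63.5]
ee_rot: [180.0, -0.1, -0.1]
force: [-0.2, -0.8, 0.1]
gripper_width: 0.0
gripper_force: 0.2
```

>>> send_rows(
  deltas=[
    [[0.008, 0, 0], [0, 0, 0]],
    [[0.008, 0, 0], [0, 0, 0]],
    [[0.006, 0, 0], [0, 0, 0]],
    [[0.004, 0, 0], [0, 0, 0]],
  ],
)

```text
time_s: 3.8
ee_pos: [545.3, -260.4, 63.2]
ee_rot: [-180.0, 0.4, -0.0]
force: [-14.1, -3.5, 11.2]
gripper_width: 0.4
gripper_force: 6.9
```

>>> send_rows(
  deltas=[
    [[0.006, 0, 0], [0, 0, 0]],
    [[0.004, 0, 0], [0, 0, 0]],
    [[0, 0, 0], [0, 0, 0]],
  ],
)

```text
time_s: 4.1
ee_pos: [545.5, -260.4, 63.3]
ee_rot: [-179.9, 0.9, 0.0]
force: [-21.1, -3.4, 15.8]
gripper_width: 0.5
gripper_force: 11.1
```

>>> send_rows(
  deltas=[
    [[-0.03, 0, 0], [0, 0, 0]],
    [[-0.03, 0, 0], [0, 0, 0]],
    [[-0.02, 0, -0.02], [0, 0, 0]],
    [[0, 0, -0.06], [0, 0, 0]],
    [[0, 0, -0.06], [0, 0, 0]],
    [[0, 0.07, -0.06], [0, 0, 0]],
    [[0, 0.07, 0], [0, 0, 0]],
    [[0, 0.07, 0], [0, 0, 0]],
    [[0, 0, 0], [0, 0, 0]],
  ],
)

```text
time_s: 5.0
ee_pos: [513.9, -369.5, 164.0]
ee_rot: [179.8, -0.2, -0.3]
force: [-0.6, 0.2, -0.6]
gripper_width: 0.4
gripper_force: 0.0
```

```bash
python3 - <<'E'
from h import *
s=state();print(s["time_s"],s["ee_pos"],s["ee_rot"],s["force"])
f=grab_frame("top");c=calibration("top")
print("done");cv2.imwrite("pics/t1.png",cv2.resize(f[130:330,280:480],None,fx=2.9,fy=2.9,interpolation=cv2.INTER_CUBIC)[:,:,::-1])
E
```

```text
5.0 [ 513.86234348 -369.54272307  164.04743486] [179.79728609  -0.24241939  -0.25432523] [-0.57914742  0.19955789 -0.64723432]
done
```

View pics/t1.png

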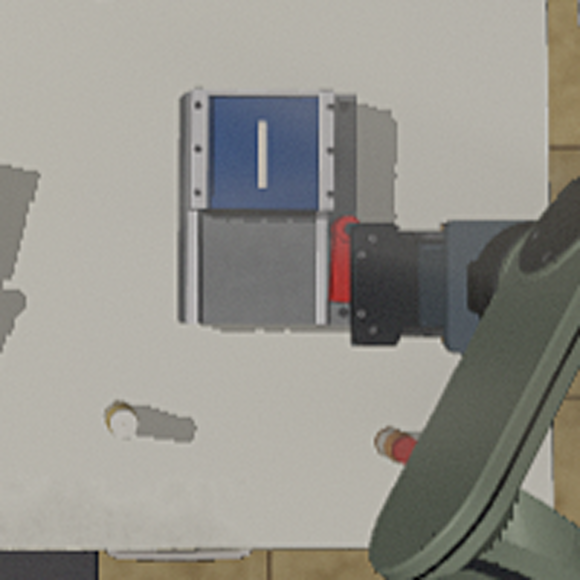

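Shutter is fully home (columns 208–322, rows 97–211) and the latch is still open, so I'll swing it now.

>>> send_rows(
  deltas=[
    [[0, 0, 0.065], [0, 0, 0]],
    [[0, 0, 0.065], [0, 0, 0]],
    [[0, 0, 0.065], [0, 0, 0]],
    [[0, 0, 0], [0, 0, 0]],
    [[0.002, -0.02, 0], [0, 0, 0]],
    [[0.002, -0.02, 0], [0, 0, 0]],
    [[-0.007, -0.009, 0], [0, 0, 0]],
    [[-0.007, -0.009, 0], [0, 0, 0]],
    [[-0.0036, -0.0132, 0], [0, 0, 0]],
    [[-0.0036, -0.0132, 0], [0, 0, 0]],
  ],
)

```text
time_s: 6.05
ee_pos: [503.9, -323.3, 66.3]
ee_rot: [179.9, -0.0, -0.1]
force: [-0.3, -4.0, 0.6]
gripper_width: 0.6
gripper_force: 1.4
```

>>> send_rows(
  deltas=[
    [[0.004, -0.0136, 0], [0, 0, 0]],
    [[0.004, -0.0136, 0], [0, 0, 0]],
    [[0.0072, -0.0112, 0], [0, 0, 0]],
    [[0.0072, -0.0112, 0], [0, 0, 0]],
    [[0.011, -0.0085, 0], [0, 0, 0]],
    [[0.011, -0.0085, 0], [0, 0, 0]],
    [[0, 0, 0], [0, 0, 0]],
  ],
)

```text
time_s: 6.75
ee_pos: [525.9, -289.2, 65.0]
ee_rot: [-180.0, 0.2, -0.0]
force: [-3.4, -1.3, 1.0]
gripper_width: 0.2
gripper_force: 1.8
```

>>> send_rows(
  deltas=[
    [[0.006, 0, 0], [0, 0, 0]],
    [[0.006, 0, 0], [0, 0, 0]],
    [[0.004, 0, 0], [0, 0, 0]],
    [[0, 0, 0], [0, 0, 0]],
  ],
)

```text
time_s: 7.15
ee_pos: [526.6, -289.0, 65.0]
ee_rot: [-179.8, 1.0, 0.0]
force: [-20.8, -3.0, 11.9]
gripper_width: 0.3
gripper_force: 10.4
```

>>> send_rows(
  deltas=[
    [[-0.03, 0, 0], [0, 0, 0]],
    [[-0.03, 0, 0], [0, 0, 0]],
    [[-0.03, 0, 0], [0, 0, 0]],
    [[0, 0, -0.06], [0, 0, 0]],
    [[0, 0, -0.08], [0, 0, 0]],
    [[-0.03, 0, -0.08], [0, 0, 0]],
    [[-0.03, 0, -0.08], [0, 0, 0]],
    [[-0.03, 0, -0.04], [0, 0, 0]],
    [[0, 0, 0], [0, 0, 0]],
  ],
)

```text
time_s: 8.05
ee_pos: [445.4, -290.2, 239.3]
ee_rot: [179.8, -0.4, -0.1]
force: [-0.2, 1.1, -0.3]
gripper_width: 0.6
gripper_force: 0.0
```

```bash
python3 - <<'E'
from h import *
s=state();print(s["time_s"],s["ee_pos"],s["force"])
c=calibration("wrist");f=grab_frame("wrist")
r,g,b=[f[...,i].astype(int) for i in range(3)]
B=np.zeros(f.shape[:2],bool);B[:220,200:450]=1
red=biggest(B&(r>g+60)&(r>90));print("red",rect(c,red,64))
blue=biggest(B&(b>r+25)&(b>g+15)&(b>60));print("blue",rect(c,blue,65))
cv2.imwrite("pics/w2.png",f[:,:,::-1])
E
```

```text
8.05 [ 445.41940036 -290.22611555  239.26584584] [-0.18455886  1.07886971 -0.33039002]
red ((552.7286987304688, -303.464599609375), (64.82685089111328, 18.087305068969727), 89.82929992675781)
blue ((600.402099609375, -260.8663024902344), (84.61312103271484, 65.36798858642578), 88.99417877197266)
```

View pics/w2.png

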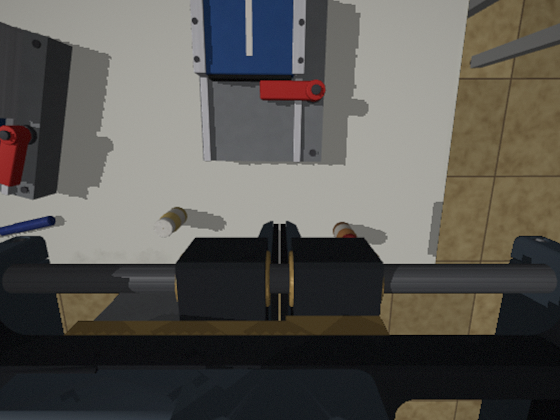

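The latch (260–325, row 90) lies straight along +y, right behind the closed shutter whose edge is at row 74. The vials and the other well are unmoved.

```bash
python3 -c "
from workcell import *
print(job_done())"
```

```text
the job is handed in; nothing more can be done
None
```

The loaded (right-hand) well's shutter is pushed fully home and its latch then swung onto its stop; the final pictures show the empty well and vials undisturbed, and the job is handed in.

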